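# Sort the fired clay pieces into the specimen trays

## Task

Sort the five loose clay pieces on the bench - two short rings, one slim tube and two T-shaped test tiles - into the green trays: each goes in the empty bay of the tray whose far end carries a fixed specimen of the same kind. Stand every piece upright and flat on the tray's floor, clear of the walls' tops and not on another piece; set them down gently rather than dropping them, because they chip, and leave the jug and the bottle where they stand.

Things in the scene. Friction and masses are not known exactly. Their poses are not given: they have to be found in the camera images.
- ring_a: Short wide kiln-prop ring of biscuit clay, a hollow upright cylinder: outside diameter 50 mm, bore 28 mm, height 50 mm, about 0.14 kg, standing on its flat end. Origin: centre of the underside, z up along its axis. One of two alike.
- ring_b: Short wide kiln-prop ring of biscuit clay, a hollow upright cylinder: outside diameter 50 mm, bore 28 mm, height 50 mm, about 0.14 kg, standing on its flat end. Origin: centre of the underside, z up along its axis. One of two alike.
- post: Slim tall kiln-prop tube of biscuit clay, a hollow upright cylinder: outside diameter 32 mm, bore 16 mm, height 65 mm, about 0.09 kg, standing on its flat end. Origin: centre of the underside, z up along its axis.
- tile_a: Glaze test tile of biscuit clay, an inverted T in end view: flat foot 46 mm (x) x 40 mm (y) x 9 mm, with an upright plate in the middle of it 46 mm long (x), 10 mm thick (y), its top 60 mm above the underside; about 0.085 kg. Origin: centre of the underside; z up; the thin way of the plate is its y axis. One of two alike.
- tile_b: Glaze test tile of biscuit clay, an inverted T in end view: flat foot 46 mm (x) x 40 mm (y) x 9 mm, with an upright plate in the middle of it 46 mm long (x), 10 mm thick (y), its top 60 mm above the underside; about 0.085 kg. Origin: centre of the underside; z up; the thin way of the plate is its y axis. One of two alike.
- ring_tray: Low green tray, fixed, 210 (x) x 78 mm (y), walls 16 mm high, 4 mm thick. Origin: centre of underside. Empty bay at the -x end: x -101 to +40 mm, y within 35 mm, floor at z 4 mm; takes two pieces one behind the other along x. On an 8 mm step beyond a 16 mm wall at the +x end is a fixed specimen at x +72 mm: a short wide ring (top at z 58 mm). Trays differ only in specimen.
- post_tray: Low green tray, fixed, 210 (x) x 78 mm (y), walls 16 mm high, 4 mm thick. Origin: centre of underside. Empty bay at the -x end: x -101 to +40 mm, y within 35 mm, floor at z 4 mm; takes two pieces one behind the other along x. On an 8 mm step beyond a 16 mm wall at the +x end is a fixed specimen at x +72 mm: a slim tall tube (top at z 73 mm). Trays differ only in specimen.
- tile_tray: Low green tray, fixed, 210 (x) x 78 mm (y), walls 16 mm high, 4 mm thick. Origin: centre of underside. Empty bay at the -x end: x -101 to +40 mm, y within 35 mm, floor at z 4 mm; takes two pieces one behind the other along x. On an 8 mm step beyond a 16 mm wall at the +x end is a fixed specimen at x +72 mm: a T-shaped tile, plate along x (top at z 68 mm). Trays differ only in specimen.
- jug: Bystander: teal measuring jug, 84 mm across and 130 mm high, with a handle on its +y side, standing at the left of the work. Origin: centre of the underside. Leave it alone.
- bottle: Bystander: clear bottle, 72 mm across and 190 mm high, standing at the right of the work. Origin: centre of the underside. Leave it alone.

How it is judged (in metres and radians):
At the end, for the whole second after the job is handed in: Each piece stands in the bay of its own kind's tray: origin at tray x -88 to +28 mm, |y| under 22 mm, underside 1 to 8 mm above the tray's underside, leaning under 0.1 rad, under 0.02 m/s; jug and bottle within 30 mm of their starts and upright to 0.15 rad (x of ring_a in the frame of ring_tray between -0.088 and 0.028 m and y of ring_a in the frame of ring_tray between -0.022 and 0.022 m and z of ring_a in the frame of ring_tray between 0.001 and 0.008 m and angle between each of ring_a, ring_b, post, tile_a, tile_b's own z axis and vertical below 0.1 rad and linear speed of each of ring_a, ring_b, post, tile_a, tile_b below 0.02 m/s and x of ring_b in the frame of ring_tray between -0.088 and 0.028 m and y of ring_b in the frame of ring_tray between -0.022 and 0.022 m and z of ring_b in the frame of ring_tray between 0.001 and 0.008 m and x of post in the frame of post_tray between -0.088 and 0.028 m and y of post in the frame of post_tray between -0.022 and 0.022 m and z of post in the frame of post_tray between 0.001 and 0.008 m and x of tile_a in the frame of tile_tray between -0.088 and 0.028 m and y of tile_a in the frame of tile_tray between -0.022 and 0.022 m and z of tile_a in the frame of tile_tray between 0.001 and 0.008 m and x of tile_b in the frame of tile_tray between -0.088 and 0.028 m and y of tile_b in the frame of tile_tray between -0.022 and 0.022 m and z of tile_b in the frame of tile_tray between 0.001 and 0.008 m and distance of each of jug, bottle from where it was at the start of the episode below 0.03 m and angle between each of jug, bottle's own z axis and vertical below 0.15 rad); the robot touches nothing.
It fails at once if the jug or the bottle is knocked aside or tipped (distance of any of jug, bottle from where it was at the start of the episode above 0.03 m or angle between any of jug, bottle's own z axis and vertical above 0.15 rad).
It fails at once if a clay piece is dropped (more than about 2 cm) or flung: out of the fingers and faster than 0.6 m/s ((linear speed of ring_a above 0.6 m/s and contact force between ring_a and the fingers below 0.05 N) or (linear speed of ring_b above 0.6 m/s and contact force between ring_b and the fingers below 0.05 N) or (linear speed of post above 0.6 m/s and contact force between post and the fingers below 0.05 N) or (linear speed of tile_a above 0.6 m/s and contact force between tile_a and the fingers below 0.05 N) or (linear speed of tile_b above 0.6 m/s and contact force between tile_b and the fingers below 0.05 N)).
It also fails if it takes over 128 s, if anything falls off the work surface, if the arm or the gripper's body presses on something with over 40 N, if the wrist force passes 120 N, or if a joint passes its speed limit or range.

## Robot

A 7-joint arm with a two-finger parallel gripper is mounted at the origin on the work surface. World frame = base frame: x ahead of the robot, y to its left, z up, the work surface at z = 0. Lengths are in m, angles in degrees, forces in N, time in s.
With the tool pointing down it reaches from about 0.4 to 0.85 m from the base axis. Payload 4.5 kg.
Tool frame: the origin (TCP) lies at the very end of the fingers, on their centre line; the grasp point (between the pads) lies robot.pinch_z behind it (robot.pinch_z is the distance from the TCP to the grasp point, in m); z points along the fingers, y is the line along which they close (so a half turn about z gives the same grasp; the last joint's range is limited). The gripper opens to 88 mm and grips with 3 to 60 N. Pads are 18 mm wide; open, the fingers measure 123 mm over their backs; the gripper's body (75 mm by 187 mm) begins 45 mm behind the grasp point.
Start: joints at [-67.048, 39.483, -11.15, 89.685, 9.013, 51.709, -12.324], TCP at [0.224, 0.583, 0.205] pointing down, gripper open.
Joint ranges: [-172.22, 172.22], [-26.19, 119.32], [-84.43, 86.54], [7.71, 146.69], [-57.33, 237.33], [2.42, 119.75], [-152.13, 152.13]. Speed limits (degrees/s): [147.25, 147.25, 180, 180, 180, 180, 180].

## Interface

Orientations are given as a 3x3 rotation matrix whose columns are the frame's x, y, z axes.
In Python, from station import telemetry, capture, ticket, robot gives the robot as it stands. The module is installed in compiled form; this text tells all that it offers.
- The arm moves only by the tool drive_tool, never from a script. Its argument "deltas" is a list of rows, each a list of 2 entries, a list of its own where there are three numbers: the shift along the tool's x, y, z in cm, then the turn about the tool's z in rad. A call has 1 to 20 rows; each row shifts and turns the commanded pose from where the row before left it, along the tool's axes as they then stand; what a row does not reach is not made up. A row lasts 1/8 s, in which the tool goes at most 62.5 mm and 10.7 degrees, less where a joint would pass 70% of its speed; a pose out of reach is approached as far as the arm can. A call with a gripper value outside its range is refused whole. "grip" is the closure, from 0 (fully open) to 1 (shut), set as the call begins (left out, the last holds). The fingers move at their own pace and stop on an object; the grip force is fixed at half the most. Time passes only in rows, so rows that do not move let the fingers close. It gives the time, the measured TCP pose, the force, the opening and the grip force at its end, in the units of the state.
- telemetry.observe(): the state, without advancing time (a new reading comes with each control period).
- capture(name): name is "scene" or "top"; returns a dict with "image" (400x640x3 uint8, red, green, blue), "camera_matrix" (3x3 intrinsics, pixels), "dist_coeffs" ([k1, k2, p1, p2, k3] as OpenCV has them; the pictures are not rectified), "cam_to_world" (4x4, takes a point from camera to world coordinates). Camera axes: x right, y down, z forward; pixel columns grow to the right and rows downward; lengths in m; the calibration is good to about 2 mm. A picture is of the moment at which its call begins. There is no depth.
- ticket.finish_job(): hands the job in; it is judged then, once.
The state is a dict: "time_s": time; "joints": joint angles; "dq": joint speeds; "joint_efforts": joint torques, N m; "tcp_pos": TCP position; "tcp_rot": TCP orientation; "ft_force": force on the tool from outside, world axes, zero at the start; "torque": the same for the moment, N m; "gripper_width": finger opening in m; "grasp_force": force on a finger pad.
Only numpy, scipy, OpenCV 4.12 (cv2) and the standard library are available. Lean on these libraries where they do the work, as an engineer would, in place of code of your own. Each camera call takes 0.05 s, during which the arm holds its last target. There are 200 camera calls.

## Working session

There is one attempt and no reset: what is moved stays moved. The work goes in short steps, Python scripts to look and compute and a tool call to move; the robot and the scene stay as the last step left them, time stands still between calls to the robot, and variables do not carry over. Pictures are saved under pics/ and viewed, at most 14 in all, crops included, and the job is handed in when it is done.

Besides the shell and the picture viewer there is one more tool, called after "Call:" as name(argument=value, ...) on one line, values as JSON. drive_tool: Moves the arm, as the interface text tells. Its arguments: {"type":"object","properties":{"deltas":{"type":"array"},"grip":{"type":"number"}},"required":["deltas"]}

```bash
mkdir -p pics; python3 - <<'E'
from station import telemetry, capture, robot
import cv2,numpy as np
print(robot.pinch_z)
s=telemetry.observe();print(s['time_s'],s['tcp_pos'],s['tcp_rot'],s['gripper_width'])
for n in("scene","top"):
    c=capture(n);cv2.imwrite(f"pics/{n}0.png",c["image"][:,:,::-1]);print(n,c["camera_matrix"],c["dist_coeffs"],c["cam_to_world"])
E
```

```text
0.0187
0.0 [0.22393198 0.58274312 0.2040712 ] [[-9.33513535e-01  3.58541709e-01 -5.68815637e-04]
 [ 3.58542139e-01  9.33511764e-01 -1.82252888e-03]
 [-1.22456529e-04 -1.90529975e-03 -9.99998177e-01]] 0.08790465293806522
scene [[443.01246447   0.         321.78393451]
 [  0.         443.01246447 202.63072264]
 [  0.           0.           1.        ]] [-0.04437952  0.          0.          0.          0.        ] [[-0.88927987  0.30809674 -0.33802029  1.02526401]
 [ 0.45713073  0.62231995 -0.63541276  0.87470847]
 [ 0.01458817 -0.71957924 -0.69425709  0.98997009]
 [ 0.          0.          0.          1.        ]]
top [[423.0907056    0.         313.18830357]
 [  0.         423.0907056  200.41383593]
 [  0.           0.           1.        ]] [-0.10215318  0.          0.          0.          0.        ] [[ 0.00418055 -0.99578003  0.09167686  0.43749444]
 [-0.99964719 -0.00656625 -0.02573673  0.01511366]
 [ 0.02623009 -0.09153692 -0.99545616  1.21422201]
 [ 0.          0.          0.          1.        ]]
```

View pics/top0.png

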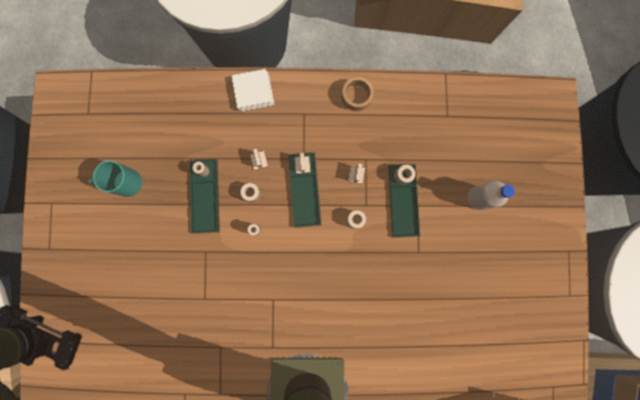

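View pics/scene0.png

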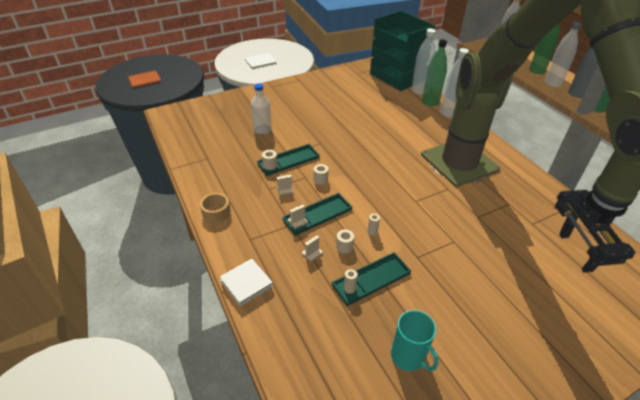

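The top view shows the post tray at (203,196), the tile tray at (304,190) and the ring tray at (404,200). The loose pieces are tiles at (259,159) and (357,174), rings at (249,192) and (357,219), and the post at (253,230). The jug is at the left and the bottle at the right.

```bash
cat > h.py <<'E'
import cv2,numpy as np
from station import telemetry,capture
def ray(c,px,z):
    p=cv2.undistortPoints(np.array(px,float).reshape(-1,1,2),c["camera_matrix"],np.array(c["dist_coeffs"])).reshape(-1,2)
    T=np.array(c["cam_to_world"]);d=np.c_[p,np.ones(len(p))]@T[:3,:3].T
    return T[:3,3]+d*((z-T[2,3])/d[:,2])[:,None]
def proj(c,P):
    T=np.linalg.inv(c["cam_to_world"]);r=cv2.Rodrigues(T[:3,:3])[0]
    return cv2.projectPoints(np.array(P,float).reshape(-1,1,3),r,T[:3,3],c["camera_matrix"],np.array(c["dist_coeffs"]))[0].reshape(-1,2)
def blobs(m,amin):
    n,l,s,ce=cv2.connectedComponentsWithStats(m.astype(np.uint8))
    return [(l==i,ce[i],s[i]) for i in range(1,n) if s[i,4]>=amin]
def crop(c,x0,y0,w,h,k,fn):
    cv2.imwrite(fn,cv2.resize(c["image"][y0:y0+h,x0:x0+w,::-1],None,fx=k,fy=k,interpolation=cv2.INTER_CUBIC))
E
python3 - <<'E'
from h import *
c=capture("top");crop(c,180,140,250,110,3.2,"pics/t1.png")
d=capture("scene");crop(d,240,130,190,180,3.3,"pics/s1.png")
for n,q in(("top",c),("scene",d)):
    hsv=cv2.cvtColor(q["image"],cv2.COLOR_RGB2HSV).astype(int)
    H,S,V=hsv[...,0],hsv[...,1],hsv[...,2]
    g=(H>65)&(H<95)&(S>80)&(V<110)
    w=(S<95)&(V>110)
    print(n)
    for nm,m,a in(("g",g,150),("w",w,15)):
        for b,ce,s in blobs(m,a):
            if (180 if n=="top" else 240)<ce[0]<440 and 130<ce[1]<310:
                r=cv2.minAreaRect(np.argwhere(b)[:,::-1].astype(np.float32))
                print(nm,ce.round(1),s,r, ray(q,[r[0]],0.016)[0].round(4) if nm=="g" else "")
E
```

```text
top
w [258.4 159.2] [250 149  18  21 266] ((258.29412841796875, 158.17648315429688), (20.372989654541016, 15.037208557128906), 75.96376037597656) 
w [302.5 163.7] [295 152  16  22 271] ((302.12310791015625, 162.484619140625), (20.589765548706055, 15.256272315979004), 82.87498474121094) 
w [200.1 168.3] [192 161  17  15 176] ((200.00001525878906, 169.0), (16.970561981201172, 12.727920532226562), 45.0) 
w [356.5 173.6] [348 163  17  21 247] ((356.5, 172.50001525878906), (14.512594223022461, 20.003849029541016), 11.309932708740234) 
w [406.1 173. ] [397 164  20  19 242] ((406.5, 173.0), (18.0, 19.0), 90.0) 
w [249.5 192. ] [240 183  20  19 258] ((249.5, 192.0), (18.0, 19.0), 90.0) 
w [356.  218.9] [347 210  19  19 228] ((356.0, 219.0), (18.0, 18.0), 90.0) 
w [253.5 229.4] [247 224  14  12 124] ((253.5, 229.5), (11.0, 13.0), 90.0) 
scene
g [292.9 158.2] [259 146  59  29 613] ((288.1000061035156, 159.29998779296875), (15.178932189941406, 58.185909271240234), 71.56504821777344) [ 0.5569 -0.2647  0.016 ]
g [322.7 211.7] [284 195  67  39 858] ((317.2474365234375, 213.05670166015625), (20.002
[... 747 characters left out ...]
 216.3] [287 205  21  23 283] ((296.73291015625, 216.2876739501953), (18.843624114990234, 20.833324432373047), 69.44395446777344) 
w [373.3 223.9] [368 214  12  22 191] ((373.5029296875, 224.46173095703125), (10.12393856048584, 21.39832305908203), 4.39870548248291) 
w [344.4 240.4] [337 230  17  23 329] ((345.0, 241.0), (22.0, 16.0), 90.0) 
w [311.8 249.1] [302 236  21  25 228] ((312.5384521484375, 248.3076629638672), (18.30510711669922, 22.74271011352539), 56.3099365234375) 
w [245.4 280.9] [ 220  259   53   47 1403] ((246.2646942138672, 280.941162109375), (36.872196197509766, 44.07513427734375), 59.036251068115234) 
w [350.  279.6] [345 269  13  24 226] ((351.0, 280.5), (23.0, 12.0), 90.0)
```

View pics/t1.png

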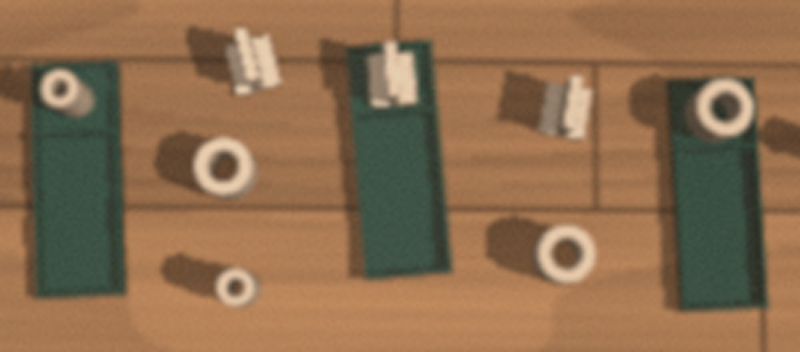

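View pics/s1.png

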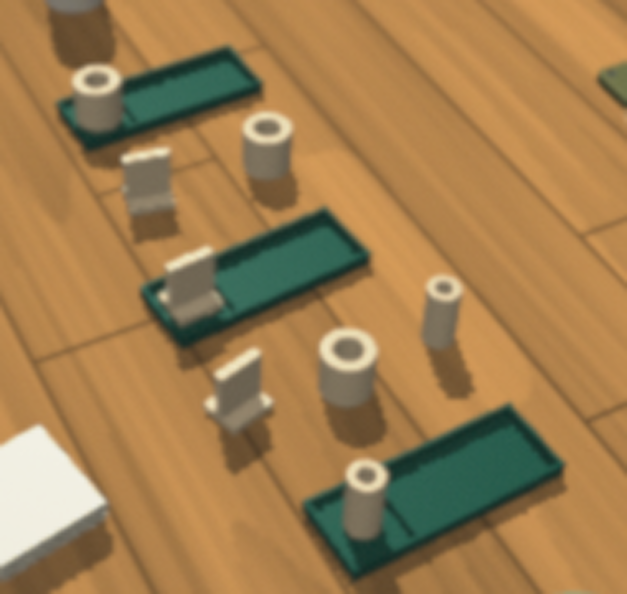

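```bash
python3 - <<'E'
from h import *
c=capture("top");d=capture("scene")
def cr(q,x,y,r=16,k=12): 
    return cv2.resize(q["image"][y-r:y+r,x-r:x+r,::-1],None,fx=k,fy=k,interpolation=cv2.INTER_NEAREST)
cv2.imwrite("pics/m1.png",np.vstack([np.hstack([cr(c,259,159),cr(c,357,173)]),np.hstack([cr(d,312,249),cr(d,284,184)])])[:, :])
im=c["image"].astype(int);hsv=cv2.cvtColor(c["image"],cv2.COLOR_RGB2HSV).astype(int)
g=(im[...,1]>im[...,0]+5)
for b,ce,s in blobs(g,300):
    if 180<ce[0]<430 and 140<ce[1]<250:
        P=ray(c,np.argwhere(b)[:,::-1],0.012)[:,:2]
        r=cv2.minAreaRect((P*1000).astype(np.float32));print("tray",s,r,cv2.boxPoints(r).round().tolist())
# bright tops
V=hsv[...,2]
for nm,(x,y),z in(("ringL",(249,192),.05),("ringR",(357,219),.05),("post",(253,230),.065),("specR",(406,173),.058),("specP",(200,168),.073)):
    for th in(150,175,200):
        m=np.zeros(V.shape,bool);m[y-14:y+14,x-14:x+14]=((V>th)&(hsv[...,1]<100))[y-14:y+14,x-14:x+14]
        b=max(blobs(m,5),key=lambda t:t[2][4],default=None)
        if b is None: continue
        P=ray(c,np.argwhere(b[0])[:,::-1],z)[:,:2]
        (cx,cy),rad=cv2.minEnclosingCircle((P*1000).astype(np.float32))
        print(nm,th,b[2][4],round(cx,1),round(cy,1),"r",round(rad,1),"mean",(P.mean(0)*1000).round(1))
E
```

```text
tray [ 290  153   30   73 1443] ((580.55517578125, 11.345741271972656), (205.9590301513672, 72.84249114990234), 5.360652446746826) [[475.0, 38.0], [481.0, -35.0], [686.0, -15.0], [680.0, 57.0]]
tray [ 190  160   29   72 1649] ((560.8445434570312, 297.0927429199219), (205.46636962890625, 76.76429748535156), 3.4225659370422363) [[456.0, 329.0], [461.0, 253.0], [666.0, 265.0], [661.0, 342.0]]
tray [ 390  179   29   57 1207] ((531.4443359375, -277.35589599609375), (163.62120056152344, 74.56401062011719), 2.2150261402130127) [[448.0, -243.0], [451.0, -318.0], [615.0, -311.0], [612.0, -237.0]]
ringL 150 230 566.9 159.5 r 28.3 mean [567.7 160.1]
ringL 175 182 568.6 160.7 r 25.1 mean [569.  160.8]
ringL 200 142 568.6 161.4 r 23.8 mean [568.9 161.9]
ringR 150 204 493.9 -135.3 r 25.9 mean [ 494.3 -135.1]
ringR 175 181 494.4 -135.5 r 25.5 mean [ 494.6 -136.2]
ringR 200 139 494.1 -136.5 r 23.8 mean [ 494.5 -137.1]
post 150 115 461.9 146.7 r 18.5 mean [463.2 146.3]
post 175 88 463.6 147.2 r 16.1 mean [463.4 147.1]
post 200 57 463.5 148.3 r 14.8 mean [463.8 147.8]
specR 150 179 622.8 -274.5 r 25.4 mean [ 622.5 -274.3]
specR 175 145 622.3 -274.0 r 23.7 mean [ 622.1 -273.8]
specR 200 112 622.5 -274.8 r 22.9 mean [ 622.2 -275. ]
specP 150 117 628.1 295.3 r 21.8 mean [629.6 296.2]
specP 175 78 631.2 299.4 r 15.8 mean [631.7 299.4]
specP 200 50 631.4 300.0 r 13.9 mean [631.2 300. ]
```

View pics/m1.png

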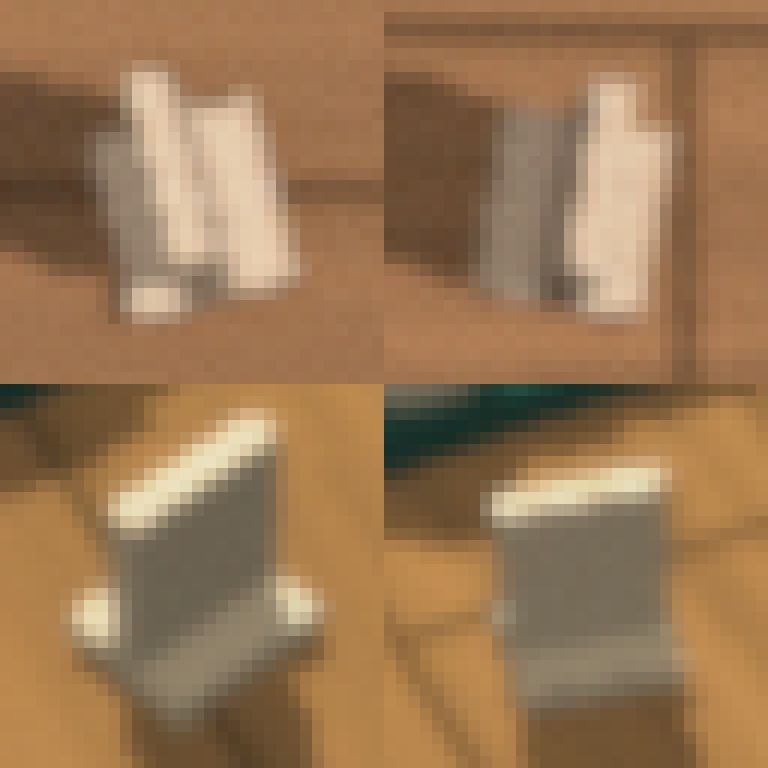

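The zoomed crops show plate-top ends clearly in both views. Next I cast them onto z = 0.06 and add a planner.

```bash
cat >> h.py <<'E'
TR=dict(post=(.560,.2962,3.2),tile=(.5805,.0113,5.36),ring=(.5503,-.2769,2.1))
def intray(t,x,y=0):
    X,Y,a=TR[t];a=np.radians(a);return X+x*np.cos(a)-y*np.sin(a),Y+x*np.sin(a)+y*np.cos(a)
def plan(x,y,z,ang,s=None):
    """deltas (tool axes, cm) after turning the tool y axis to ang (deg, mod 180)"""
    s=s or telemetry.observe();R=np.array(s["tcp_rot"]);a0=np.degrees(np.arctan2(R[1,1],R[0,1]))
    t=(a0-ang+90)%180-90
    c,n=np.cos(np.radians(t)),np.sin(np.radians(t))
    R2=R@np.array([[c,-n,0],[n,c,0],[0,0,1]])
    d=R2.T@(np.array([x,y,z])-s["tcp_pos"])
    print("t",round(s["time_s"],1),"tcp",np.round(s["tcp_pos"],4),"w",round(s["gripper_width"],4),"turn rad",round(np.radians(t),3),"cm",(d*100).round(2),"j7",np.round(s["joints"][6],0))
E
python3 - <<'E'
from h import *
c=capture("top");d=capture("scene")
for nm,a,b in(("tileL",[(254.8,148.3),(258.2,164.0)],[(305.3,242.8),(317.8,235.9)]),("tileR",[(359.3,163),(357.25,178.3)],[(276.3,177.4),(290.9,175.1)])):
    for q,p in((c,a),(d,b)):
        P=ray(q,p,.06)[:,:2];v=P[0]-P[1];print(nm,P.mean(0).round(4),"len",np.hypot(*v).round(4),"yaw",np.degrees(np.arctan2(v[1],v[0])).round(1))
print("rings top scene",ray(d,[(239+349/3.3,129.5+350/3.3),(239.7+267/3.3,129.7+127/3.3)],.05).round(4),"post",ray(d,[(239.7+443/3.3,129.7+288/3.3)],.065).round(4))
print("bottle base",ray(c,[(474,199)],0.).round(3),"jug",ray(c,[(117,180)],0.06).round(3))
plan(.4635,.147,.15,93.2)
E
```

```text
tileL [0.6657 0.1426] len 0.0452 yaw 13.1
tileL [0.6652 0.1418] len 0.0431 yaw 9.8
tileR [ 0.6275 -0.1394] len 0.0434 yaw -8.0
tileR [ 0.6267 -0.1397] len 0.0478 yaw -12.5
rings top scene [[ 0.5707  0.1632  0.05  ]
 [ 0.4957 -0.134   0.05  ]] post [[0.466  0.1493 0.065 ]]
bottle base [[ 0.557 -0.492  0.   ]] jug [[0.597 0.532 0.06 ]]
t 0.4 tcp [0.2241 0.5834 0.2048] w 0.0878 turn rad -0.423 cm [-21.47 -44.91   5.49] j7 -12.0
```

Call:
drive_tool(deltas=[[[0, 0, 0], -0.141], [[0, 0, 0], -0.141], [[0, 0, 0], -0.141], [[-1.3, -2.8, 0.3], 0], [[-1.3, -2.8, 0.3], 0], [[-1.3, -2.8, 0.3], 0], [[-1.3, -2.8, 0.3], 0], [[-1.3, -2.8, 0.3], 0], [[-1.3, -2.8, 0.3], 0], [[-1.3, -2.8, 0.3], 0], [[-1.3, -2.8, 0.3], 0], [[-1.3, -2.8, 0.3], 0], [[-1.3, -2.8, 0.3], 0], [[-1.3, -2.8, 0.3], 0], [[-1.3, -2.8, 0.3], 0], [[-1.3, -2.8, 0.3], 0], [[-1.3, -2.8, 0.3], 0], [[-1.3, -2.8, 0.3], 0], [[-1.3, -2.8, 0.3], 0]], grip=0)

```text
time_s: 2.78
tcp_pos: [0.4577, 0.147, 0.157]
tcp_rot: [[-0.998, -0.056, 0.001], [-0.056, 0.998, 0.0], [-0.001, 0.0, -1.0]]
ft_force: [0.1, 0.6, -0.0]
gripper_width: 0.0884
grasp_force: 0.0
```

```bash
python3 -c "
from h import *
plan(.4645,.148,.027,93.2)"
```

```text
t 2.8 tcp [0.4577 0.147  0.157 ] w 0.0884 turn rad 0.0 cm [-0.68  0.06 13.  ] j7 47.0
```

Call:
drive_tool(deltas=[[[-0.35, 0, 1.5], 0], [[-0.35, 0.1, 1.5], 0], [[0, 0, 2], 0], [[0, 0, 2], 0], [[0, 0, 2], 0], [[0, 0, 1.5], 0], [[0, 0, 1.5], 0], [[0, 0, 1], 0], [[0, 0, 0], 0]])

```text
time_s: 3.9
tcp_pos: [0.463, 0.1501, 0.026]
tcp_rot: [[-0.998, -0.058, -0.002], [-0.058, 0.998, -0.0], [0.002, -0.0, -1.0]]
ft_force: [-0.1, -1.7, 0.3]
gripper_width: 0.0885
grasp_force: 0.0
```

Call:
drive_tool(deltas=[[[0, 0, 0], 0], [[0, 0, 0], 0], [[0, 0, 0], 0], [[0, 0, 0], 0], [[0, 0, 0], 0], [[0, 0, 0], 0], [[0, 0, 0], 0], [[0, 0, 0], 0]], grip=1)

```text
time_s: 4.9
tcp_pos: [0.464, 0.1493, 0.0269]
tcp_rot: [[-0.998, -0.056, 0.0], [-0.056, 0.998, 0.0], [-0.0, 0.0, -1.0]]
ft_force: [-0.1, -0.1, 0.5]
gripper_width: 0.03
grasp_force: 30.0
```

```bash
python3 -c "
from h import *
print(intray('post',-.03));plan(*intray('post',-.03),.12,93.2)"
```

```text
(np.float64(0.5300467770745406), np.float64(0.2945253548502051))
t 4.9 tcp [0.464  0.1493 0.0269] w 0.03 turn rad 0.0 cm [-7.41 14.13 -9.3 ] j7 40.0
```

Call:
drive_tool(deltas=[[[0, 0, -0.5], 0], [[0, 0, -1], 0], [[0, 0, -1.5], 0], [[0, 0, -2], 0], [[0, 0, -2], 0], [[0, 0, -1.5], 0], [[0, 0, -0.8], 0], [[-0.5, 0.9, 0], 0], [[-0.9, 1.8, 0], 0], [[-1, 1.9, 0], 0], [[-1, 1.9, 0], 0], [[-1, 1.9, 0], 0], [[-1, 1.9, 0], 0], [[-1, 1.9, 0], 0], [[-0.6, 1.2, 0], 0], [[-0.4, 0.7, 0], 0], [[0, 0, 0], 0], [[0, 0, 0], 0]])

```text
time_s: 7.15
tcp_pos: [0.5297, 0.2932, 0.1198]
tcp_rot: [[-0.998, -0.056, -0.0], [-0.056, 0.998, -0.001], [0.001, -0.001, -1.0]]
ft_force: [1.0, -0.1, -1.3]
gripper_width: 0.0298
grasp_force: 30.0
```

```bash
python3 -c "
from h import *
plan(*intray('post',-.03),.032,93.2)"
```

```text
t 7.2 tcp [0.5297 0.2932 0.1198] w 0.0298 turn rad -0.0 cm [-0.05  0.14  8.78] j7 41.0
```

Call:
drive_tool(deltas=[[[0, 0.1, 1], 0], [[0, 0, 1.5], 0], [[0, 0, 1.5], 0], [[0, 0, 1.5], 0], [[0, 0, 1.3], 0], [[0, 0, 1], 0], [[0, 0, 0.5], 0], [[0, 0, 0.2], 0], [[0, 0, 0.1], 0], [[0, 0, 0.1], 0], [[0, 0, 0.05], 0], [[0, 0, 0], 0], [[0, 0, 0], 0]])

```text
time_s: 8.78
tcp_pos: [0.5299, 0.2953, 0.0325]
tcp_rot: [[-0.998, -0.056, 0.0], [-0.056, 0.998, 0.0], [-0.0, 0.0, -1.0]]
ft_force: [-0.7, -0.4, -0.7]
gripper_width: 0.0297
grasp_force: 30.0
```

Call:
drive_tool(deltas=[[[0, 0, 0.08], 0], [[0, 0, 0.04], 0], [[0, 0, 0], 0], [[0, 0, 0], 0]])

```text
time_s: 9.28
tcp_pos: [0.5298, 0.2952, 0.0312]
tcp_rot: [[-0.998, -0.056, 0.0], [-0.056, 0.998, 0.0], [-0.0, 0.0, -1.0]]
ft_force: [-0.6, -1.2, -0.8]
gripper_width: 0.03
grasp_force: 30.0
```

Call:
drive_tool(deltas=[[[0, 0, 0], 0], [[0, 0, 0], 0], [[0, 0, 0], 0], [[0, 0, 0], 0], [[0, 0, 0], 0], [[0, 0, 0], 0], [[0, 0, -1], 0], [[0, 0, -1.5], 0], [[0, 0, -2], 0], [[0, 0, -2], 0], [[0, 0, -2], 0], [[0, 0, -1], 0], [[0, 0, 0], 0]], grip=0)

```text
time_s: 10.9
tcp_pos: [0.5303, 0.2955, 0.1273]
tcp_rot: [[-0.998, -0.056, 0.002], [-0.056, 0.998, 0.001], [-0.002, 0.001, -1.0]]
ft_force: [-0.2, -0.2, -0.7]
gripper_width: 0.0883
grasp_force: 0.0
```

```bash
python3 -c "
from h import *
d=capture('scene');crop(d,320,190,120,110,5,'pics/s2.png')
plan(.5697,.162,.025,93.2)
plan(.5697,.162,.025,92.1)"
```

```text
t 10.9 tcp [0.5298 0.2951 0.1264] w 0.088 turn rad 0.0 cm [ -3.23 -13.51  10.14] j7 41.0
t 10.9 tcp [0.5298 0.2951 0.1264] w 0.088 turn rad 0.02 cm [ -3.49 -13.44  10.14] j7 41.0
```

View pics/s2.png

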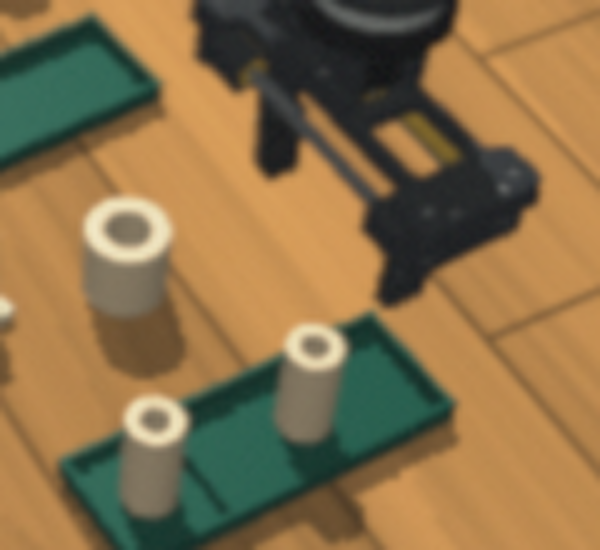

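The post stands upright in its tray, at crop (313,385). Next is the left ring.

Call:
drive_tool(deltas=[[[0, 0, 0], 0.02], [[-0.3, -1, 0], 0], [[-0.5, -2, 0], 0], [[-0.6, -2.4, 0], 0], [[-0.6, -2.4, 0], 0], [[-0.6, -2.4, 0], 0], [[-0.5, -1.8, 0], 0], [[-0.4, -1.4, 0], 0], [[0, 0, 1], 0], [[0, 0, 1.5], 0], [[0, 0, 2], 0], [[0, 0, 2], 0], [[0, 0, 1.8], 0], [[0, 0, 1.2], 0], [[0, 0, 0.8], 0], [[0, 0, 0], 0], [[0, 0, 0], 0]])

```text
time_s: 13.08
tcp_pos: [0.5701, 0.1627, 0.0237]
tcp_rot: [[-0.999, -0.036, 0.001], [-0.036, 0.999, 0.0], [-0.001, 0.0, -1.0]]
ft_force: [1.4, 0.5, 0.3]
gripper_width: 0.088
grasp_force: 0.0
```

Call:
drive_tool(deltas=[[[0, 0, 0], 0], [[0, 0, 0], 0], [[0, 0, 0], 0], [[0, 0, 0], 0], [[0, 0, 0], 0], [[0, 0, 0], 0], [[0, 0, 0], 0], [[0, 0, 0], 0]], grip=1)

```text
time_s: 14.08
tcp_pos: [0.5696, 0.1626, 0.0232]
tcp_rot: [[-0.999, -0.036, -0.0], [-0.036, 0.999, 0.0], [0.0, 0.0, -1.0]]
ft_force: [0.7, -1.4, 0.2]
gripper_width: 0.0102
grasp_force: 0.0
```

```bash
python3 -c "
from h import *
print(intray('ring',.002));plan(*intray('ring',.002),.125,92.1)"
```

```text
(np.float64(0.5522986567875573), np.float64(-0.27682671258258684))
t 14.1 tcp [0.5696 0.1626 0.0232] w 0.0102 turn rad -0.0 cm [  3.34 -43.84 -10.18] j7 48.0
```

```bash
python3 -c "
from h import *
d=capture('scene');crop(d,285,170,120,110,5,'pics/s3.png')
s=telemetry.observe();print(s['gripper_width'],s['grasp_force'],s['ft_force'])"
```

```text
0.00621642013075705 0.0 [ 0.73597971 -0.5574815   0.80680215]
```

View pics/s3.png

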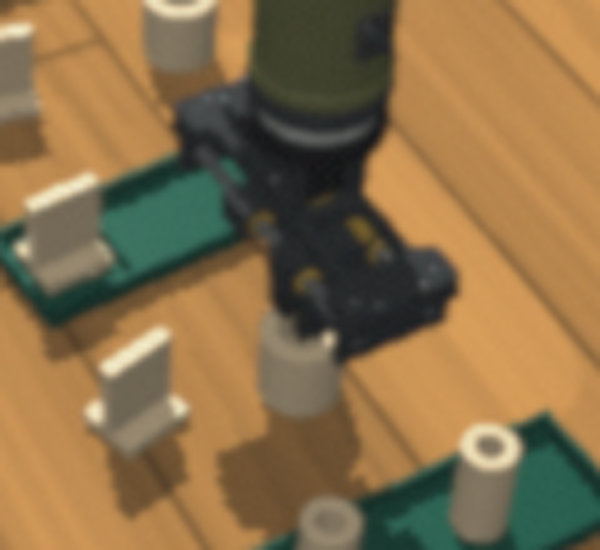

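```bash
python3 -c "
from h import *
d=capture('scene');t=capture('top')
s=telemetry.observe();p=np.array(s['tcp_pos'])
print(proj(d,[p,p+[0,0,.05],[.5697,.162,0],[.5697,.162,.05]]).round(1), proj(t,[p]).round(1),s['gripper_width'],s['tcp_pos'])
a=cv2.resize(d['image'][215:265,320:380,::-1],None,fx=6.5,fy=6.5,interpolation=cv2.INTER_CUBIC)
b=cv2.resize(t['image'][170:220,220:280,::-1],None,fx=6.5,fy=6.5,interpolation=cv2.INTER_CUBIC)
cv2.imwrite('pics/m2.png',np.hstack([a,b]))"
```

```text
[[344.5 241.5]
 [345.4 229.7]
 [344.  246.6]
 [344.9 235.2]] [[250.2 192.1]] 0.00036592840441997874 [0.56964977 0.16254682 0.02322353]
```

View pics/m2.png

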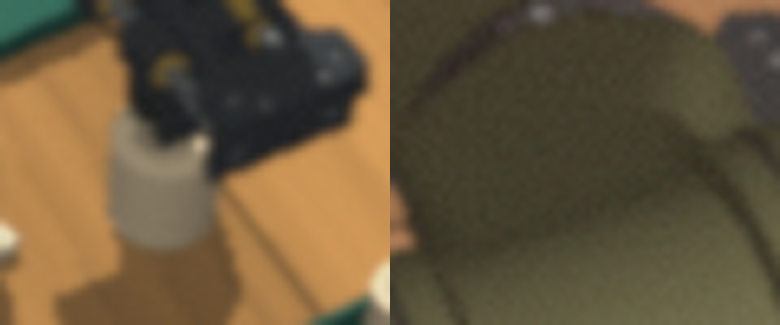

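The fingers shut fully with no contact, yet the ring still stands at about full-frame (345,244). I'll lift straight up, still closed, and look again.

Call:
drive_tool(deltas=[[[0, 0, -0.5], 0], [[0, 0, -0.8], 0], [[0, 0, -1], 0], [[0, 0, -1], 0], [[0, 0, -1.5], 0], [[0, 0, -2], 0], [[0, 0, -2], 0], [[0, 0, -2], 0], [[0, 0, 0], 0]])

```text
time_s: 15.35
tcp_pos: [0.5709, 0.1631, 0.1332]
tcp_rot: [[-0.999, -0.036, 0.004], [-0.036, 0.999, 0.002], [-0.004, 0.001, -1.0]]
ft_force: [0.3, -0.1, -1.3]
gripper_width: 0.0007
grasp_force: 0.0
```

```bash
python3 -c "
from h import *
d=capture('scene');t=capture('top')
hsv=cv2.cvtColor(d['image'],cv2.COLOR_RGB2HSV).astype(int)
m=(hsv[...,1]<95)&(hsv[...,2]>110)
for b,ce,s in blobs(m,15):
    if 325<ce[0]<385 and 210<ce[1]<270: print(ce,s)
cv2.imwrite('pics/m3.png',cv2.resize(d['image'][180:270,300:400,::-1],None,fx=6,fy=6,interpolation=cv2.INTER_CUBIC))"
```

```text
[344.60641399 240.70553936] [337 230  17  24 343]
[381.53679654 265.17748918] [376 255  14  23 231]
```

View pics/m3.png

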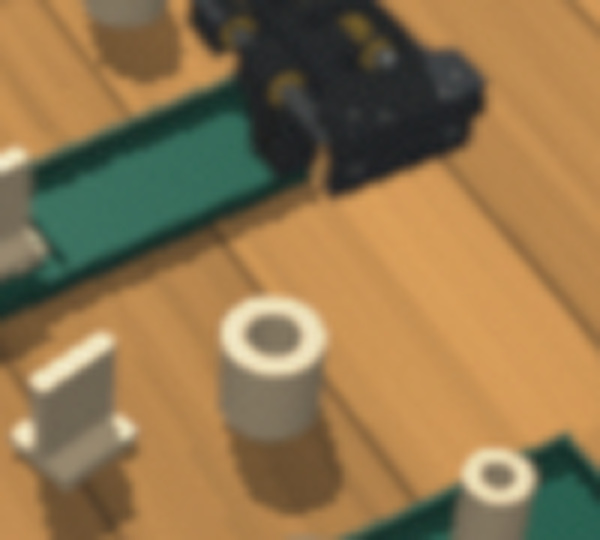

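The ring stands untouched at crop (272,365), so the shut fingers met nothing. I'll retry with the grip closing in stages and the finger direction turned a little.

Call:
drive_tool(deltas=[[[0, 0, 0], -0.15], [[0, 0, 0], -0.15], [[0, 0, 0], 0], [[0, 0, 0], 0], [[0, 0, 0], 0], [[0, 0, 0], 0], [[0, 0, 0], 0], [[0, 0, 0], 0], [[0, 0, 0], 0]], grip=0)

```text
time_s: 16.58
tcp_pos: [0.5696, 0.1625, 0.1312]
tcp_rot: [[-0.944, -0.33, 0.0], [-0.33, 0.944, 0.0], [-0.0, 0.0, -1.0]]
ft_force: [-0.4, -0.3, -0.2]
gripper_width: 0.0874
grasp_force: 0.0
```

```bash
python3 -c "
from h import *
t=capture('top')
plan(.5697,.162,.020,109.3)"
```

```text
t 16.6 tcp [0.5696 0.1626 0.1312] w 0.0879 turn rad -0.001 cm [ 1.000e-02 -6.000e-02  1.112e+01] j7 65.0
```

Call:
drive_tool(deltas=[[[0, 0, 1], 0], [[0, 0, 2], 0], [[0, 0, 2], 0], [[0, 0, 2], 0], [[0, 0, 2], 0], [[0, 0, 1.3], 0], [[0, 0, 0.8], 0], [[0, 0, 0], 0]])

```text
time_s: 17.62
tcp_pos: [0.5694, 0.1625, 0.0199]
tcp_rot: [[-0.944, -0.33, -0.001], [-0.33, 0.944, -0.0], [0.001, 0.0, -1.0]]
ft_force: [0.8, -0.6, 0.1]
gripper_width: 0.088
grasp_force: 0.0
```

Call:
drive_tool(deltas=[[[0, 0, 0], 0], [[0, 0, 0], 0], [[0, 0, 0], 0], [[0, 0, 0], 0], [[0, 0, 0], 0], [[0, 0, 0], 0], [[0, 0, 0], 0]], grip=0.5)

```text
time_s: 18.5
tcp_pos: [0.5696, 0.1625, 0.0202]
tcp_rot: [[-0.944, -0.33, -0.0], [-0.33, 0.944, 0.0], [0.0, 0.0, -1.0]]
ft_force: [0.3, 0.9, 1.0]
gripper_width: 0.0443
grasp_force: 0.0
```

```bash
python3 -c "
from h import *
d=capture('scene')
s=telemetry.observe();print(s['gripper_width'],s['grasp_force'],s['ft_force'],s['tcp_pos'])
cv2.imwrite('pics/m4.png',cv2.resize(d['image'][190:270,300:400,::-1],None,fx=6,fy=6,interpolation=cv2.INTER_CUBIC))"
```

```text
0.04402316397354773 0.0 [ 0.36190946 -0.64888949 -0.02366208] [0.56964321 0.16254827 0.02019021]
```

View pics/m4.png

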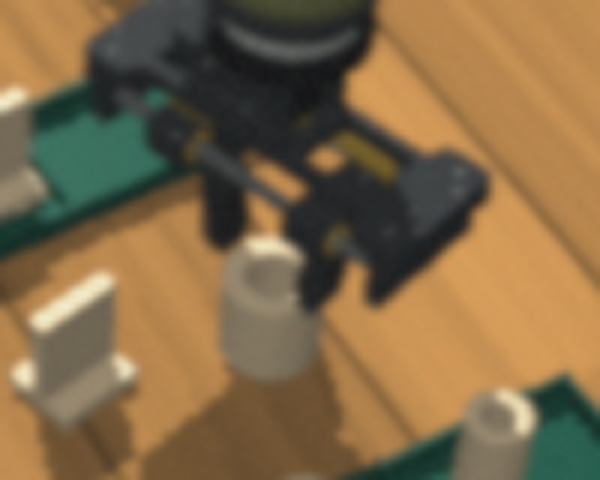

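The right finger overlaps the ring's rim at crop (315,290) with no force, so the ring isn't resisting the pads at this height. I'll try a lower grip.

Call:
drive_tool(deltas=[[[0, 0, 0], 0], [[0, 0, 0], 0], [[0, 0, 0], 0], [[0, 0, 0], 0], [[0, 0, 0.5], 0], [[0, 0, 0.5], 0], [[0, 0, 0.3], 0], [[0, 0, 0], 0]], grip=0)

```text
time_s: 19.55
tcp_pos: [0.5694, 0.1625, 0.0068]
tcp_rot: [[-0.944, -0.33, -0.001], [-0.33, 0.944, -0.0], [0.001, 0.0, -1.0]]
ft_force: [-0.7, -0.4, 0.0]
gripper_width: 0.0882
grasp_force: 0.0
```

Call:
drive_tool(deltas=[[[0, 0, 0], 0], [[0, 0, 0], 0], [[0, 0, 0], 0], [[0, 0, 0], 0], [[0, 0, 0], 0], [[0, 0, 0], 0], [[0, 0, 0], 0], [[0, 0, 0], 0], [[0, 0, 0], 0], [[0, 0, 0], 0]], grip=1)

```text
time_s: 20.8
tcp_pos: [0.5696, 0.1628, 0.0073]
tcp_rot: [[-0.944, -0.33, 0.0], [-0.33, 0.944, 0.0], [-0.0, 0.0, -1.0]]
ft_force: [-1.3, 1.7, 2.5]
gripper_width: 0.0486
grasp_force: 30.0
```

At the lower height it grips: 48.6 mm with 30 N. The tray wall is 16 mm high, so I want the fingertips about 14 mm above the ring's base. I'll regrip there.

Call:
drive_tool(deltas=[[[0, 0, 0], 0], [[0, 0, 0], 0], [[0, 0, 0], 0], [[0, 0, 0], 0], [[0, 0, 0], 0], [[0, 0, -0.4], 0], [[0, 0, -0.3], 0], [[0, 0, 0], 0]], grip=0)

```text
time_s: 21.8
tcp_pos: [0.5699, 0.1627, 0.0146]
tcp_rot: [[-0.944, -0.33, 0.001], [-0.33, 0.944, 0.0], [-0.001, 0.0, -1.0]]
ft_force: [-0.4, 0.1, 1.0]
gripper_width: 0.0881
grasp_force: 0.0
```

Call:
drive_tool(deltas=[[[0, 0, 0], 0], [[0, 0, 0], 0], [[0, 0, 0], 0], [[0, 0, 0], 0], [[0, 0, 0], 0], [[0, 0, 0], 0], [[0, 0, 0], 0]], grip=0.55)

```text
time_s: 22.68
tcp_pos: [0.5696, 0.1626, 0.0142]
tcp_rot: [[-0.944, -0.33, -0.0], [-0.33, 0.944, 0.0], [-0.0, 0.0, -1.0]]
ft_force: [-0.5, 1.2, -1.2]
gripper_width: 0.0473
grasp_force: 30.0
```

Call:
drive_tool(deltas=[[[0, 0, 0], 0], [[0, 0, 0], 0], [[0, 0, -0.3], 0], [[0, 0, -0.3], 0], [[0, 0, -0.4], 0], [[0, 0, 0], 0], [[0, 0, 0], 0]], grip=1)

```text
time_s: 23.55
tcp_pos: [0.5696, 0.1625, 0.0242]
tcp_rot: [[-0.944, -0.33, 0.0], [-0.33, 0.944, 0.0], [-0.0, 0.0, -1.0]]
ft_force: [0.6, 0.2, -1.9]
gripper_width: 0.0474
grasp_force: 30.0
```

```bash
python3 -c "
from h import *
d=capture('scene')
s=telemetry.observe();print(s['gripper_width'],s['grasp_force'],s['ft_force'],s['tcp_pos'])
cv2.imwrite('pics/m5.png',cv2.resize(d['image'][190:270,300:400,::-1],None,fx=6,fy=6,interpolation=cv2.INTER_CUBIC))"
```

```text
0.047637061260908026 29.999320033790582 [ 0.14364907 -0.46112163 -1.1124663 ] [0.56957314 0.1625085  0.02417329]
```

View pics/m5.png

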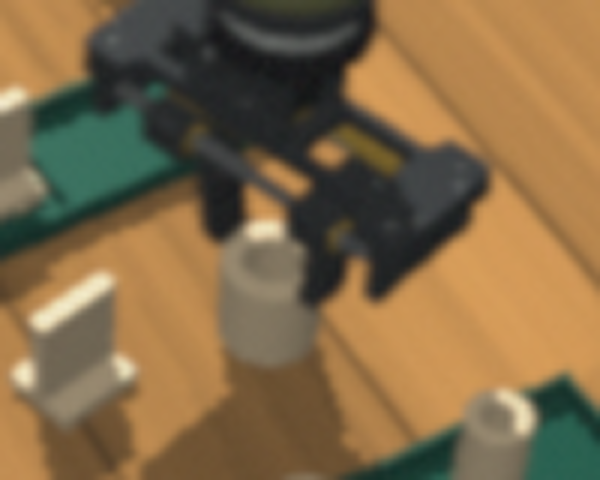

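The ring is lifted and upright; its base moved up from crop row 378 to 362. I'll carry it to the ring tray.

Call:
drive_tool(deltas=[[[0, 0, -0.5], 0], [[0, 0, -1], 0], [[0, 0, -1.5], 0], [[0, 0, -1.5], 0], [[0, 0, -1.5], 0], [[0, 0, -1.5], 0], [[0, 0, -1.2], 0], [[0, 0, -0.5], 0], [[0, 0, 0], 0.1], [[0, 0, 0], 0.1], [[0, 0, 0], 0.1], [[0, 0, 0], 0]])

```text
time_s: 25.1
tcp_pos: [0.5694, 0.1625, 0.116]
tcp_rot: [[-0.999, -0.037, -0.001], [-0.037, 0.999, -0.0], [0.001, -0.0, -1.0]]
ft_force: [-0.1, -0.1, -1.4]
gripper_width: 0.0476
grasp_force: 30.0
```

```bash
python3 -c "
from h import *
plan(*intray('ring',.002),.115,92.1)"
```

```text
t 25.1 tcp [0.5694 0.1625 0.116 ] w 0.0476 turn rad 0.001 cm [  3.32 -43.84   0.12] j7 51.0
```

Call:
drive_tool(deltas=[[[0.1, -1, 0], 0], [[0.15, -2, 0], 0], [[0.19, -2.5, 0], 0], [[0.19, -2.5, 0], 0], [[0.19, -2.5, 0], 0], [[0.19, -2.5, 0], 0], [[0.19, -2.5, 0], 0], [[0.19, -2.5, 0], 0], [[0.19, -2.5, 0], 0], [[0.19, -2.5, 0], 0], [[0.19, -2.5, 0], 0], [[0.19, -2.5, 0], 0], [[0.19, -2.5, 0], 0], [[0.19, -2.5, 0], 0], [[0.19, -2.5, 0], 0], [[0.19, -2.5, 0], 0], [[0.19, -2.5, 0], 0], [[0.15, -2, 0], 0], [[0.1, -1.3, 0], 0], [[0, 0, 0], 0]])

```text
time_s: 27.6
tcp_pos: [0.5515, -0.2776, 0.116]
tcp_rot: [[-0.999, -0.034, -0.0], [-0.034, 0.999, -0.0], [0.0, -0.0, -1.0]]
ft_force: [-0.0, 0.1, -0.8]
gripper_width: 0.0476
grasp_force: 30.0
```

```bash
python3 -c "
from h import *
plan(*intray('ring',.002),.019,92.1)"
```

```text
t 27.6 tcp [ 0.5515 -0.2776  0.116 ] w 0.0476 turn rad -0.002 cm [-0.08  0.08  9.7 ] j7 91.0
```

Call:
drive_tool(deltas=[[[-0.1, 0.1, 1], 0], [[0, 0, 1.5], 0], [[0, 0, 1.5], 0], [[0, 0, 1.5], 0], [[0, 0, 1.5], 0], [[0, 0, 1.2], 0], [[0, 0, 0.7], 0], [[0, 0, 0.4], 0], [[0, 0, 0.2], 0], [[0, 0, 0.1], 0], [[0, 0, 0], 0], [[0, 0, 0], 0]])

```text
time_s: 29.1
tcp_pos: [0.5531, -0.2754, 0.0204]
tcp_rot: [[-0.999, -0.036, 0.0], [-0.036, 0.999, -0.0], [-0.0, -0.0, -1.0]]
ft_force: [0.8, 0.7, -1.3]
gripper_width: 0.0471
grasp_force: 30.0
```

Call:
drive_tool(deltas=[[[0, -0.1, 0.08], 0], [[0, 0, 0.06], 0], [[0, 0, 0.04], 0], [[0, 0, 0], 0], [[0, 0, 0], 0]])

```text
time_s: 29.72
tcp_pos: [0.5531, -0.2763, 0.0184]
tcp_rot: [[-0.999, -0.036, 0.0], [-0.036, 0.999, 0.0], [-0.0, 0.0, -1.0]]
ft_force: [0.5, -0.3, -1.4]
gripper_width: 0.0471
grasp_force: 30.0
```

Call:
drive_tool(deltas=[[[0, 0, 0], 0], [[0, 0, 0], 0], [[0, 0, 0], 0], [[0, 0, 0], 0], [[0, 0, 0], 0], [[0, 0, 0], 0], [[0, 0, -1], 0], [[0, 0, -1.5], 0], [[0, 0, -2], 0], [[0, 0, -2], 0], [[0, 0, -2], 0], [[0, 0, -1.5], 0], [[0, 0, 0], 0]], grip=0)

```text
time_s: 31.35
tcp_pos: [0.554, -0.2767, 0.1202]
tcp_rot: [[-0.999, -0.036, 0.003], [-0.036, 0.999, -0.001], [-0.003, -0.001, -1.0]]
ft_force: [-0.3, 0.3, 0.1]
gripper_width: 0.0883
grasp_force: 0.0
```

```bash
python3 -c "
from h import *
plan(.495,-.1355,.014,92.1)"
```

```text
t 31.4 tcp [ 0.554  -0.2767  0.1202] w 0.0883 turn rad -0.001 cm [ 5.41 14.34 10.59] j7 91.0
```

Now the right ring.

Call:
drive_tool(deltas=[[[0.4, 1, 0], 0], [[0.7, 2, 0], 0], [[0.9, 2.4, 0], 0], [[0.9, 2.4, 0], 0], [[0.9, 2.4, 0], 0], [[0.9, 2.2, 0], 0], [[0.7, 1.9, 0], 0], [[0, 0, 1], 0], [[0, 0, 1.5], 0], [[0, 0, 2], 0], [[0, 0, 2], 0], [[0, 0, 2], 0], [[0, 0, 1.3], 0], [[0, 0, 0.7], 0], [[0, 0, 0], 0], [[0, 0, 0], 0]])

```text
time_s: 33.35
tcp_pos: [0.4943, -0.1355, 0.0138]
tcp_rot: [[-0.999, -0.036, 0.001], [-0.036, 0.999, -0.0], [-0.001, -0.0, -1.0]]
ft_force: [-1.0, -0.1, -0.4]
gripper_width: 0.0878
grasp_force: 0.0
```

Call:
drive_tool(deltas=[[[0, 0, 0], 0], [[0, 0, 0], 0], [[0, 0, 0], 0], [[0, 0, 0], 0], [[0, 0, 0], 0], [[0, 0, 0], 0], [[0, 0, 0], 0]], grip=0.55)

```text
time_s: 34.22
tcp_pos: [0.4939, -0.135, 0.0135]
tcp_rot: [[-0.999, -0.037, 0.0], [-0.037, 0.999, 0.001], [-0.0, 0.001, -1.0]]
ft_force: [-1.1, 1.9, 2.4]
gripper_width: 0.0475
grasp_force: 30.0
```

Call:
drive_tool(deltas=[[[0, 0, 0], 0], [[0, 0, -0.4], 0], [[0, 0, -0.8], 0], [[0, 0, -1.5], 0], [[0, 0, -1.8], 0], [[0, 0, -1.8], 0], [[0, 0, -1.8], 0], [[0, 0, -1.2], 0], [[0, 0, -0.8], 0], [[0, 0, 0], 0], [[0, 0, 0], 0]], grip=1)

```text
time_s: 35.6
tcp_pos: [0.4935, -0.1354, 0.114]
tcp_rot: [[-0.999, -0.036, -0.001], [-0.036, 0.999, 0.0], [0.001, 0.0, -1.0]]
ft_force: [-0.4, 0.4, -2.1]
gripper_width: 0.0476
grasp_force: 30.0
```

```bash
python3 -c "
from h import *
plan(*intray('ring',-.064),.0187,92.1)"
```

```text
t 35.6 tcp [ 0.4935 -0.1354  0.114 ] w 0.0476 turn rad -0.0 cm [  1.23 -14.35   9.53] j7 74.0
```

Call:
drive_tool(deltas=[[[0.1, -1, 0], 0], [[0.15, -1.8, 0], 0], [[0.2, -2.2, 0], 0], [[0.2, -2.2, 0], 0], [[0.2, -2.2, 0], 0], [[0.2, -2.2, 0], 0], [[0.1, -1.7, 0], 0], [[0.1, -1, 0], 0], [[0, 0, 0], 0], [[0, 0, 1], 0], [[0, 0, 1.5], 0], [[0, 0, 1.5], 0], [[0, 0, 1.5], 0], [[0, 0, 1.5], 0], [[0, 0, 1.1], 0], [[0, 0, 0.6], 0], [[0, 0, 0.4], 0], [[0, 0, 0.2], 0], [[0, 0, 0], 0], [[0, 0, 0], 0]])

```text
time_s: 38.1
tcp_pos: [0.4868, -0.2789, 0.0217]
tcp_rot: [[-0.999, -0.036, 0.001], [-0.036, 0.999, -0.0], [-0.001, -0.0, -1.0]]
ft_force: [0.3, -0.1, -1.2]
gripper_width: 0.0481
grasp_force: 30.0
```

Call:
drive_tool(deltas=[[[0, 0, 0.15], 0], [[0, 0, 0.1], 0], [[0, 0, 0.07], 0], [[0, 0, 0.04], 0], [[0, 0, 0], 0], [[0, 0, 0], 0]])

```text
time_s: 38.85
tcp_pos: [0.4866, -0.2788, 0.0178]
tcp_rot: [[-0.999, -0.036, 0.0], [-0.036, 0.999, 0.0], [-0.0, 0.0, -1.0]]
ft_force: [-1.1, 0.8, -1.6]
gripper_width: 0.0475
grasp_force: 30.0
```

Call:
drive_tool(deltas=[[[0, 0, 0], 0], [[0, 0, 0], 0], [[0, 0, 0], 0], [[0, 0, 0], 0], [[0, 0, 0], 0], [[0, 0, 0], 0], [[0, 0, -1], 0], [[0, 0, -1.5], 0], [[0, 0, -2], 0], [[0, 0, -2], 0], [[0, 0, -2], 0], [[0, 0, -1.5], 0], [[0, 0, 0], 0]], grip=0)

```text
time_s: 40.48
tcp_pos: [0.4874, -0.2792, 0.1192]
tcp_rot: [[-0.999, -0.036, 0.003], [-0.036, 0.999, -0.001], [-0.002, -0.001, -1.0]]
ft_force: [-1.0, 0.2, 0.3]
gripper_width: 0.0877
grasp_force: 0.0
```

```bash
python3 -c "
from h import *
plan(.627,-.1395,.11,80)"
```

```text
t 40.5 tcp [ 0.4874 -0.2792  0.1192] w 0.0877 turn rad 0.211 cm [-11.32  16.18   0.95] j7 90.0
```

Next is the right tile.

Call:
drive_tool(deltas=[[[0, 0, 0], 0.105], [[0, 0, 0], 0.106], [[-0.7, 1, 0], 0], [[-1.3, 1.9, 0], 0], [[-1.5, 2.2, 0], 0], [[-1.6, 2.3, 0], 0], [[-1.6, 2.3, 0], 0], [[-1.6, 2.2, 0], 0], [[-1.4, 2, 0], 0], [[-1, 1.5, 0], 0], [[-0.6, 0.8, 0], 0], [[0, 0, 0], 0], [[0, 0, 0], 0]])

```text
time_s: 42.1
tcp_pos: [0.6252, -0.1401, 0.1176]
tcp_rot: [[-0.985, 0.175, -0.001], [0.175, 0.985, -0.001], [0.001, -0.001, -1.0]]
ft_force: [-1.0, 0.0, 0.6]
gripper_width: 0.0878
grasp_force: 0.0
```

```bash
python3 -c "
from h import *
plan(.627,-.1395,.02,80)"
```

```text
t 42.1 tcp [ 0.6252 -0.1401  0.1176] w 0.0878 turn rad -0.001 cm [-0.17  0.1   9.76] j7 69.0
```

Call:
drive_tool(deltas=[[[-0.2, 0.1, 1], 0], [[0, 0, 2], 0], [[0, 0, 2], 0], [[0, 0, 2], 0], [[0, 0, 1.5], 0], [[0, 0, 0.9], 0], [[0, 0, 0.5], 0], [[0, 0, 0], 0], [[0, 0, 0], 0]])

```text
time_s: 43.22
tcp_pos: [0.6287, -0.1383, 0.0194]
tcp_rot: [[-0.985, 0.174, 0.001], [0.174, 0.985, -0.0], [-0.001, 0.0, -1.0]]
ft_force: [0.0, -0.0, 0.4]
gripper_width: 0.0881
grasp_force: 0.0
```

Call:
drive_tool(deltas=[[[0, 0, 0], 0], [[0, 0, 0], 0], [[0, 0, 0], 0], [[0, 0, 0], 0], [[0, 0, 0], 0], [[0, 0, 0], 0], [[0, 0, 0], 0], [[0, 0, 0], 0], [[0, 0, 0], 0], [[0, 0, 0], 0]], grip=1)

```text
time_s: 44.48
tcp_pos: [0.6281, -0.1383, 0.0187]
tcp_rot: [[-0.985, 0.174, -0.0], [0.174, 0.985, 0.0], [0.0, 0.0, -1.0]]
ft_force: [-0.8, -0.7, -0.3]
gripper_width: 0.0095
grasp_force: 30.0
```

Call:
drive_tool(deltas=[[[0, 0, -0.4], 0], [[0, 0, -0.8], 0], [[0, 0, -1.5], 0], [[0, 0, -1.8], 0], [[0, 0, -1.8], 0], [[0, 0, -1.8], 0], [[0, 0, -1.2], 0], [[0, 0, -0.8], 0], [[0, 0, 0], -0.09], [[0, 0, 0], -0.09], [[0, 0, 0], -0.088], [[0, 0, 0], 0]])

```text
time_s: 45.98
tcp_pos: [0.6278, -0.1383, 0.1195]
tcp_rot: [[-0.996, -0.092, -0.001], [-0.092, 0.996, 0.0], [0.001, 0.001, -1.0]]
ft_force: [0.1, -0.7, -0.8]
gripper_width: 0.0093
grasp_force: 30.0
```

```bash
python3 -c "
from h import *
plan(*intray('tile',.002),.0237,95.36)"
```

```text
t 46.0 tcp [ 0.6278 -0.1383  0.1195] w 0.0093 turn rad -0.001 cm [ 3.1  15.33  9.59] j7 81.0
```

Call:
drive_tool(deltas=[[[0.2, 1, 0], 0], [[0.4, 1.9, 0], 0], [[0.5, 2.3, 0], 0], [[0.5, 2.3, 0], 0], [[0.5, 2.3, 0], 0], [[0.4, 2.3, 0], 0], [[0.4, 1.9, 0], 0], [[0.2, 1.3, 0], 0], [[0, 0, 0], 0], [[0, 0, 1], 0], [[0, 0, 1.5], 0], [[0, 0, 1.5], 0], [[0, 0, 1.5], 0], [[0, 0, 1.5], 0], [[0, 0, 1.1], 0], [[0, 0, 0.6], 0], [[0, 0, 0.4], 0], [[0, 0, 0.2], 0], [[0, 0, 0], 0], [[0, 0, 0], 0]])

```text
time_s: 48.48
tcp_pos: [0.5833, 0.0112, 0.0271]
tcp_rot: [[-0.996, -0.093, 0.001], [-0.093, 0.996, 0.0], [-0.001, 0.0, -1.0]]
ft_force: [0.8, -0.1, -0.7]
gripper_width: 0.0095
grasp_force: 30.0
```

```bash
python3 -c "
from h import *
plan(*intray('tile',.002),.0230,95.36)"
```

```text
t 48.5 tcp [0.5833 0.0112 0.0271] w 0.0095 turn rad -0.0 cm [0.08 0.03 0.41] j7 61.0
```

Call:
drive_tool(deltas=[[[0, 0, 0.15], 0], [[0, 0, 0.1], 0], [[0, 0, 0.08], 0], [[0, 0, 0.05], 0], [[0, 0, 0], 0], [[0, 0, 0], 0]])

```text
time_s: 49.22
tcp_pos: [0.5831, 0.0112, 0.023]
tcp_rot: [[-0.996, -0.093, 0.0], [-0.093, 0.996, 0.0], [-0.0, 0.0, -1.0]]
ft_force: [-0.8, 1.6, -1.5]
gripper_width: 0.0093
grasp_force: 30.0
```

Call:
drive_tool(deltas=[[[0, 0, 0], 0], [[0, 0, 0], 0], [[0, 0, 0], 0], [[0, 0, 0], 0], [[0, 0, 0], 0], [[0, 0, 0], 0], [[0, 0, 0], 0], [[0, 0, -1], 0], [[0, 0, -1.5], 0], [[0, 0, -2], 0], [[0, 0, -2], 0], [[0, 0, -2], 0], [[0, 0, -1.5], 0], [[0, 0, 0], 0]], grip=0)

```text
time_s: 50.98
tcp_pos: [0.584, 0.0113, 0.1246]
tcp_rot: [[-0.996, -0.093, 0.003], [-0.093, 0.996, 0.0], [-0.003, 0.0, -1.0]]
ft_force: [-1.1, -0.9, 0.4]
gripper_width: 0.0881
grasp_force: 0.0
```

```bash
python3 -c "
from h import *
plan(.6655,.1423,.12,101.5)"
```

```text
t 51.0 tcp [0.584  0.0113 0.1246] w 0.0881 turn rad -0.108 cm [-10.6   11.21   0.48] j7 66.0
```

Call:
drive_tool(deltas=[[[0, 0, 0], -0.108], [[-0.8, 0.9, 0], 0], [[-1.6, 1.7, 0], 0], [[-2, 2.1, 0], 0], [[-2, 2.1, 0], 0], [[-1.9, 2, 0], 0], [[-1.4, 1.5, 0], 0], [[-0.9, 0.9, 0], 0], [[0, 0, 0], 0], [[0, 0, 0], 0]])

```text
time_s: 52.22
tcp_pos: [0.6641, 0.141, 0.1227]
tcp_rot: [[-0.98, -0.199, -0.001], [-0.199, 0.98, -0.001], [0.001, -0.001, -1.0]]
ft_force: [-0.4, -1.0, -0.1]
gripper_width: 0.0882
grasp_force: 0.0
```

```bash
python3 -c "
from h import *
plan(.6655,.1423,.019,101.5)"
```

```text
t 52.2 tcp [0.6641 0.141  0.1227] w 0.0882 turn rad -0.001 cm [-0.17  0.11 10.37] j7 65.0
```

Call:
drive_tool(deltas=[[[-0.1, 0.1, 1], 0], [[0, 0, 2], 0], [[0, 0, 2], 0], [[0, 0, 2], 0], [[0, 0, 2], 0], [[0, 0, 1], 0], [[0, 0, 0.4], 0], [[0, 0, 0], 0], [[0, 0, 0], 0]])

```text
time_s: 53.35
tcp_pos: [0.6659, 0.1436, 0.0198]
tcp_rot: [[-0.98, -0.2, 0.001], [-0.2, 0.98, 0.001], [-0.001, 0.0, -1.0]]
ft_force: [-0.1, 0.3, 0.7]
gripper_width: 0.0881
grasp_force: 0.0
```

Call:
drive_tool(deltas=[[[0, 0, 0], 0], [[0, 0, 0], 0], [[0, 0, 0], 0], [[0, 0, 0], 0], [[0, 0, 0], 0], [[0, 0, 0], 0], [[0, 0, 0], 0], [[0, 0, 0], 0], [[0, 0, 0], 0], [[0, 0, 0], 0]], grip=1)

```text
time_s: 54.6
tcp_pos: [0.6653, 0.1433, 0.019]
tcp_rot: [[-0.98, -0.2, -0.0], [-0.2, 0.98, 0.0], [0.0, 0.0, -1.0]]
ft_force: [0.1, -0.1, -0.0]
gripper_width: 0.0099
grasp_force: 29.9
```

Call:
drive_tool(deltas=[[[0, 0, -0.4], 0], [[0, 0, -0.8], 0], [[0, 0, -1.5], 0], [[0, 0, -1.8], 0], [[0, 0, -1.8], 0], [[0, 0, -1.8], 0], [[0, 0, -1.2], 0], [[0, 0, -0.8], 0], [[0, 0, 0], 0.054], [[0, 0, 0], 0.054], [[0, 0, 0], 0], [[0, 0, 0], 0]])

```text
time_s: 56.1
tcp_pos: [0.6651, 0.1433, 0.1198]
tcp_rot: [[-0.996, -0.094, -0.0], [-0.094, 0.996, -0.0], [0.0, -0.0, -1.0]]
ft_force: [-0.1, 1.1, -0.5]
gripper_width: 0.0096
grasp_force: 29.9
```

```bash
python3 -c "
from h import *
plan(*intray('tile',-.064),.0233,95.36)"
```

```text
t 56.1 tcp [0.6651 0.1433 0.1198] w 0.0096 turn rad 0.001 cm [ 16.05 -12.35   9.66] j7 60.0
```

Call:
drive_tool(deltas=[[[0.8, -0.6, 0], 0], [[1.5, -1.2, 0], 0], [[2, -1.5, 0], 0], [[2, -1.5, 0], 0], [[2, -1.5, 0], 0], [[2, -1.5, 0], 0], [[2, -1.5, 0], 0], [[1.7, -1.4, 0], 0], [[1.3, -1, 0], 0], [[0.7, -0.6, 0], 0], [[0, 0, 0], 0], [[0, 0, 0], 0]])

```text
time_s: 57.6
tcp_pos: [0.5183, 0.0068, 0.1201]
tcp_rot: [[-0.996, -0.094, 0.001], [-0.094, 0.996, 0.001], [-0.001, 0.001, -1.0]]
ft_force: [-0.4, 0.3, -0.9]
gripper_width: 0.0096
grasp_force: 29.9
```

```bash
python3 -c "
from h import *
plan(*intray('tile',-.064),.0233,95.36)"
```

```text
t 57.6 tcp [0.5183 0.0068 0.1201] w 0.0096 turn rad 0.0 cm [ 0.17 -0.14  9.68] j7 62.0
```

Call:
drive_tool(deltas=[[[0.1, -0.1, 1], 0], [[0, 0, 1.5], 0], [[0, 0, 1.5], 0], [[0, 0, 1.5], 0], [[0, 0, 1.5], 0], [[0, 0, 1.2], 0], [[0, 0, 0.6], 0], [[0, 0, 0.4], 0], [[0, 0, 0.2], 0], [[0, 0, 0.1], 0], [[0, 0, 0.1], 0], [[0, 0, 0], 0], [[0, 0, 0], 0]])

```text
time_s: 59.22
tcp_pos: [0.5166, 0.0049, 0.0241]
tcp_rot: [[-0.996, -0.093, 0.0], [-0.093, 0.996, 0.0], [-0.0, 0.0, -1.0]]
ft_force: [0.6, 1.0, 0.2]
gripper_width: 0.0095
grasp_force: 29.9
```

Call:
drive_tool(deltas=[[[0, 0, 0.06], 0], [[0, 0, 0.03], 0], [[0, 0, 0], 0], [[0, 0, 0], 0]])

```text
time_s: 59.72
tcp_pos: [0.5165, 0.0049, 0.0231]
tcp_rot: [[-0.996, -0.093, -0.0], [-0.093, 0.996, 0.0], [0.0, 0.0, -1.0]]
ft_force: [-0.5, 0.6, -0.5]
gripper_width: 0.0095
grasp_force: 29.9
```

Call:
drive_tool(deltas=[[[0, 0, 0], 0], [[0, 0, 0], 0], [[0, 0, 0], 0], [[0, 0, 0], 0], [[0, 0, 0], 0], [[0, 0, 0], 0], [[0, 0, 0], 0], [[0, 0, -1], 0], [[0, 0, -2], 0], [[0, 0, -2.5], 0], [[0, 0, -2.5], 0], [[0, 0, -2.5], 0], [[0, 0, -2.5], 0], [[1.5, 0, -1.5], 0], [[2, 0, 0], 0], [[2, 0, 0], 0], [[1.5, 0, 0], 0], [[0, 0, 0], 0], [[0, 0, 0], 0]], grip=0)

```text
time_s: 62.1
tcp_pos: [0.4478, -0.0015, 0.1685]
tcp_rot: [[-0.996, -0.093, 0.002], [-0.093, 0.996, 0.0], [-0.002, 0.0, -1.0]]
ft_force: [0.3, -0.2, -0.8]
gripper_width: 0.0883
grasp_force: 0.0
```

```bash
python3 -c "
from h import *
d=capture('scene');crop(d,240,80,210,170,3.4,'pics/f1.png');t=capture('top');crop(t,80,130,440,120,1.8,'pics/f2.png')
print(telemetry.observe()['tcp_pos'],telemetry.observe()['time_s'])"
```

```text
[ 0.44779281 -0.00146273  0.16827464] 62.2
```

View pics/f1.png

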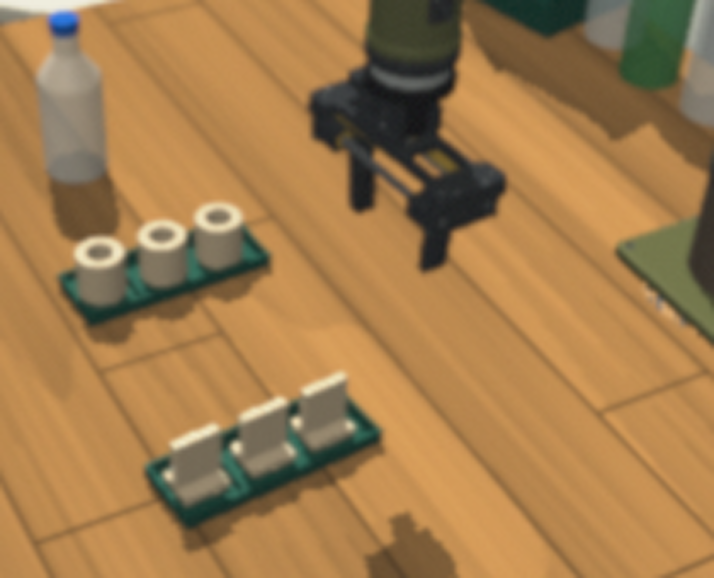

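View pics/f2.png

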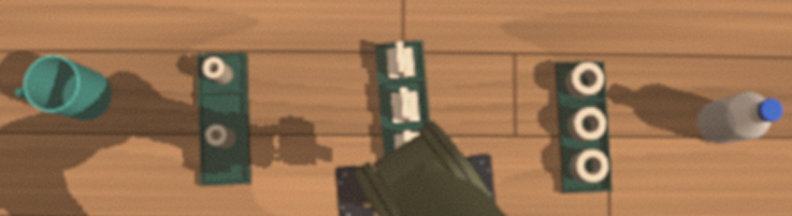

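All five pieces stand upright in the right bays: rings at (160,255) and (218,237), tiles at (263,437) and (324,412), and the post in the left tray at (216,135) in the top crop. The jug and bottle have not moved.

```bash
python3 -c "
from station import ticket
print(ticket.finish_job())"
```

```text
the job is handed in; nothing more can be done
None
```

The job is handed in at about 62 s: the final pictures show all five pieces upright in their own trays with the jug and bottle in place, but no verdict came back; the fingers passed through the upper part of the left ring (tips at 20 mm or higher) without any contact force, which looks like a simulator fault, so I gripped both rings lower, with the tips about 14 mm above the base.

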